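# Close a sample jar in the bench capping press

### The arm

A 6-joint arm with a two-finger parallel gripper is mounted at the origin on the work surface. World frame = base frame: x ahead of the robot, y to its left, z up, the work surface at z = 0. Lengths are in mm, angles in degrees, forces in N, time in s.
With the tool pointing down it reaches from about 300 to 850 mm from the base axis. Payload 4.2 kg.
Tool frame: the origin (TCP) lies midway between the tips of the shut fingers; the grasp point (between the pads) lies 19 mm behind it; z points along the fingers, y is the line along which they close (so a half turn about z gives the same grasp; the last joint's range is limited). The gripper opens to 91 mm and grips with 3 to 60 N. Pads are 32 mm wide; open, the fingers measure 118 mm over their backs; the gripper's body (76 mm by 178 mm) begins 60 mm behind the grasp point.
Start: joints at [75.745, 18.312, 89.639, -0, 72.044, -1.146], TCP at [130.416, 560.031, 213.976] pointing down, gripper open.
Joint ranges: [-177.97, 177.97], [-48.28, 115.42], [12.27, 149.76], [-77.06, 257.06], [2.81, 150.46], [-146.56, 146.56]. Speed limits (degrees/s): [147.25, 147.25, 180, 180, 180, 180].

### API

Orientations are given as [roll, pitch, yaw] about the fixed x, y, z axes, in that order (R = Rz(yaw) Ry(pitch) Rx(roll)).
In Python, from workcell import env gives the robot as it stands.
- The arm moves only by the tool send_rows, never from a script. Its argument "steps" is a list that holds one entry, the list of rows, each a list of 5 numbers: the shift along the tool's x, y, z scaled (see below), then the turn about the tool's z scaled (see below), then the opening, from 0 (shut) to 1 (fully open). In form: [[[dx, dy, dz, yaw, fingers], ...]]. A call has 1 to 5 rows; each row shifts and turns the commanded pose from where the row before left it, along the tool's axes as they then stand; what a row does not reach is not made up. The controller multiplies each number of a shift by 0.04 m and each number of a turn by 0.12 rad. A row lasts 1/12 s, in which the tool goes at most 41.7 mm and 7.16 degrees, less where a joint would pass 70% of its speed; a pose out of reach is approached as far as the arm can. A call with a number of a shift or a turn outside -1 to 1 is refused whole. A call with a gripper value outside its range is refused whole. The fingers move at their own pace and stop on an object; "squeeze" is the grip in N (left out, the last holds). Time passes only in rows, so rows that do not move let the fingers close. It gives the time, the measured TCP pose, the force, the opening and the grip force at its end, in the units of the state.
- env.state(): the state, without advancing time (a new reading comes with each control period).
- env.grab_frame(name): name is "scene" or "top" or "wrist"; returns a dict with "pixels" (384x512x3 uint8, red, green, blue), "depth" (384x512 float32, mm along the optical axis (not along the pixel's ray), 0 where there is no reading), "intrinsics" (3x3 intrinsics, pixels), "dist" ([k1, k2, p1, p2, k3] as OpenCV has them; the pictures are not rectified), "cam_to_world" (4x4, takes a point from camera to world coordinates). Camera axes: x right, y down, z forward; pixel columns grow to the right and rows downward; lengths in mm; the calibration is good to about 2 mm. A picture is of the moment at which its call begins.
- env.job_done(): hands the job in; it is judged then, once.
The state is a dict: "time_s": time; "qpos": joint angles; "qvel": joint speeds; "effort": joint torques, N m; "ee_pos": TCP position; "ee_rot": TCP orientation; "force": force on the tool from outside, world axes, zero at the start; "torque": the same for the moment, N m; "gripper_width": finger opening in mm; "gripper_force": force on a finger pad.
Only numpy, scipy, OpenCV 4.12 (cv2) and the standard library are available. Lean on these libraries where they do the work, as an engineer would, in place of code of your own. Each camera call takes 0.05 s, during which the arm holds its last target. There are 200 camera calls.

### The job

The squat amber jar has its snap lid only set on, standing a few millimetres proud. Stand the jar upright in the nest of the capping press's sliding carriage, slide the carriage fully home under the plunger without pressing the lid by hand, then push the plunger head right down to its stop so that the lid snaps fully on, and let the head spring back up. Leave the jar in the press, and do not knock over or shift the other things on the bench.

Things in the scene. Friction and masses are not known exactly. Their poses are not given: they have to be found in the camera images.
- press: Fixed bench press in grey paint and steel. Origin on the table straight below the plunger axis; x points away from the operator, z up. Base slab 310 x 170 x 18 mm reaches from x = -250 to +60 mm. Two round steel columns (22 mm diameter) at x = 0, y = +-66 mm carry a crosshead 44 mm deep (x) and 165 mm wide (y), with its underside at z = 130 mm and its top at z = 160 mm.
- nest (a point): Centre of the floor of the nest, on the carriage's top, 26 mm above the table; it moves with the carriage. The nest is a square shallow tray open at the top, 70 x 66 mm inside (x, y of the press), with a lip 5 mm high and 6 mm thick. Its x axis is the press's x axis. With the carriage fully home this point is straight below the plunger axis.
- carriage_handle (a point): Centre of the top of the carriage's black handle knob, 66 mm above the table, 88 mm in front (-x of the press) of the nest's centre. Upright post 16 mm in diameter with a 24 mm wide head (its top 10 mm), 40 mm tall in all above the carriage.
- carriage (a joint): Slide of the carriage along the press's +x, in m: 0 drawn out towards the robot, 0.130 fully home against its end stop. Light friction (about 2 N); it stays where it is left.
- plunger_head (a point): Centre of the top of the plunger's black mushroom head, 50 mm in diameter, on the plunger axis above the crosshead; 222 mm above the table when up, 207 mm at the stop. The head's underside is 198 mm above the table when up. The rubber foot of the plunger, 44 mm in diameter, is 97 mm above the table when up, 82 mm at the stop.
- plunger (a joint): Travel of the plunger downward, in m: 0 up, 0.015 at its stop. A spring of about 3.5 N (up) to 7 N (down) returns it; pressing a lid on adds about 6 N.
- jar: Loose squat jar of amber glass with a white snap lid, about 0.15 kg. Origin at the centre of its underside, z up. Glass body 54 mm in diameter, 41 mm tall with a rounded shoulder, then a narrower neck; lid 50 mm in diameter, 15 mm thick, with its top 63 mm above the jar's underside while it stands proud and 56 mm once it is fully on.
- lid (a joint): How far the jar's lid has been pushed down, in m: 0 standing proud, 0.007 fully on. It stays where it is pushed to (about 6 N).
- tall_jar: Bystander: slim amber jar with a white lid, already closed, 46 mm in diameter, 95 mm tall; origin at the centre of its underside.
- tin: Bystander: flat round aluminium tin, 74 mm in diameter, 27 mm tall; origin at the centre of its underside.
- beaker: Bystander: open glass beaker, 70 mm in diameter, 95 mm tall; origin at the centre of its underside.
- wash_bottle: Bystander: white wash bottle with a bent spout, 66 mm in diameter, 208 mm tall; origin at the centre of its underside.
- spatula: Bystander: lab spatula lying flat on the bench, about 0.25 m long.
Not all that is in view belongs to the job. Leave any green look-alike of the jar alone.

How it is judged:
By the outcome, as a careful person would: the job done as asked, in the order asked, and still so for the second after the job is handed in, with the robot touching nothing.
It also fails if it takes over 72 s, if anything falls off the work surface, if the arm or the gripper's body presses on something with over 40 N, if the wrist force passes 120 N, or if a joint passes its speed limit or range.

## Working session

There is one attempt and no reset: what is moved stays moved. The work goes in short steps, Python scripts to look and compute and a tool call to move; the robot and the scene stay as the last step left them, time stands still between calls to the robot, and variables do not carry over. Pictures are saved under pics/ and viewed, at most 10 in all, crops included, and the job is handed in when it is done.

Besides the shell and the picture viewer there is one more tool, called after "Call:" as name([rows], argument=value, ...), one row to a line, values as JSON. send_rows: Moves the arm, as the interface text tells. Shifts and turns lie within -1 to 1; 1 stands for 0.04 m of shift or 0.12 rad of turn. Its arguments: {"type":"object","properties":{"steps":{"type":"array"},"squeeze":{"type":"number"}},"required":["steps"]}

```bash
mkdir -p pics
cat > h.py <<'E'
import numpy as np, cv2
from workcell import env
def cloud(f):
    d=f["depth"]; K=np.array(f["intrinsics"],float); h,w=d.shape
    u,v=np.meshgrid(np.arange(w),np.arange(h))
    p=cv2.undistortPoints(np.stack([u,v],-1).reshape(-1,1,2).astype(np.float64),K,np.array(f["dist"],float)).reshape(h,w,2)
    c=np.concatenate([p*d[...,None],d[...,None]],-1)
    T=np.array(f["cam_to_world"]); P=c@T[:3,:3].T+T[:3,3]; P[d==0]=np.nan
    return P
E
python3 - <<'E'
from h import *
ims=[]
for n in("scene","top"):
    f=env.grab_frame(n); np.savez(f"pics/{n}0.npz",P=cloud(f),px=f["pixels"]); ims.append(f["pixels"])
    cv2.imwrite(f"pics/{n}0.png",cv2.resize(f["pixels"][...,::-1],(800,600)))
print(env.state())
E
```

```text
{'time_s': 0.1, 'qpos': array([ 7.57456277e+01,  1.83468696e+01,  8.97004157e+01, -1.23113231e-03,
        7.20452147e+01, -1.14246993e+00]), 'qvel': array([-0.10222545, -0.16127913, -0.23156263, -0.10502757, -0.04421278,
       -0.01251707]), 'effort': array([-4.20067699e-04, -4.13336563e+01, -2.32512367e+01,  7.28504523e-02,
        4.21635574e-02, -6.42707596e-05]), 'ee_pos': array([130.29745679, 559.56036852, 213.20870878]), 'ee_rot': array([-1.79907495e+02, -6.73984906e-04,  1.66888478e+02]), 'force': array([ 0.01478969,  0.11711606, -0.10670359]), 'torque': array([0.01942936, 0.05087421, 0.0592345 ]), 'gripper_force': 0.0, 'gripper_width': 90.96139851193934}
```

View pics/scene0.png

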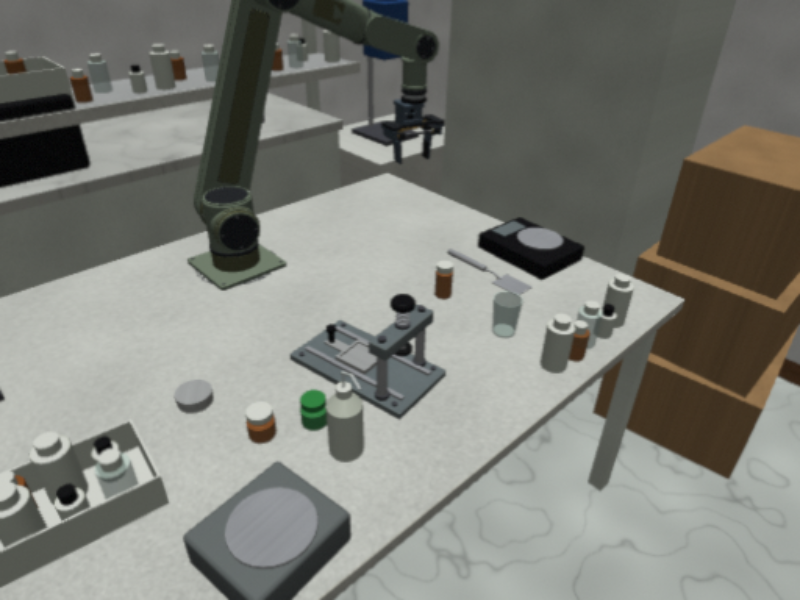

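View pics/top0.png

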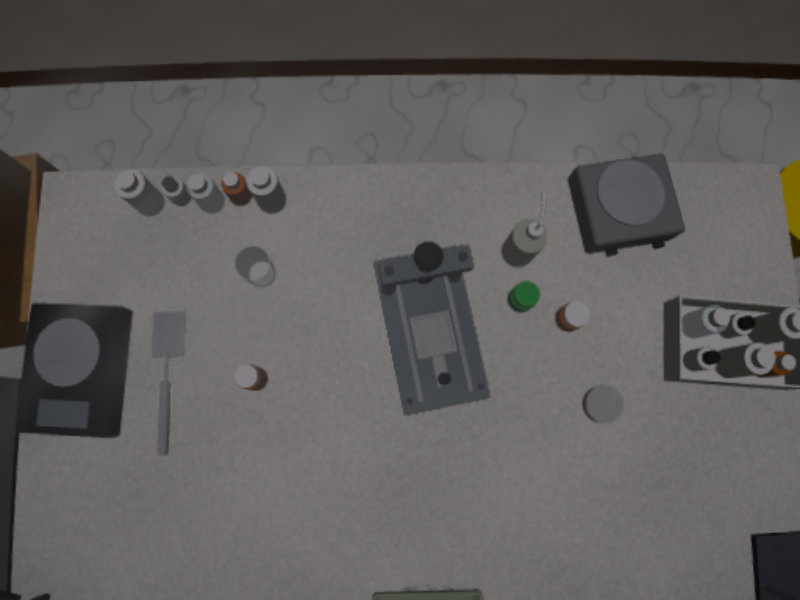

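Scene view: a squat amber jar with a white lid is at (260,422), a green look-alike at (313,410), and the tall amber jar at (444,280). The press handle is at (332,332) and the plunger head at (402,302). In the top view these are at (574,316), (525,296), (247,377), (444,379) and (428,256). The squat amber jar with the white lid at top (574,316) fits the description; I'll confirm it in a crop.

Run:
```python
from h import *
s=np.load("pics/scene0.npz"); t=np.load("pics/top0.npz")
a=cv2.resize(s["px"][235:300,145:240,::-1],(480,330),interpolation=3); cv2.imwrite("pics/crop.png",a)
P=t["P"].reshape(-1,3);Q=s["P"].reshape(-1,3)
def near(c,r,z0,z1,nm):
    for n,C in(("top",P),("scene",Q)):
        m=(np.hypot(C[:,0]-c[0],C[:,1]-c[1])<r)&(C[:,2]>z0)&(C[:,2]<z1); X=C[m]
        if len(X)<4: print(nm,n,len(X)); continue
        (cx,cy),rr=cv2.minEnclosingCircle(X[:,:2].astype(np.float32))
        print(nm,n,m.sum(),"mean",X.mean(0).round(1),"circ",round(cx,1),round(cy,1),round(rr,1),"zmed",np.median(X[:,2]).round(1),X[:,2].max().round(1))
def at(u,v): return t["P"][int(v*.64),int(u*.64)]
for nm,u,v,z0,z1 in(("jar",576,314,55,75),("green",525,295,50,80),("tin",604,404,18,40),("wash",536,229,150,230),("tall",246,377,85,105),("head",428,256,205,240),("knob",444,379,58,75)):
    p=at(u,v); print(nm,p.round(1)); near(p,45,z0,z1,nm)
# press yaw: base slab points
m=(P[:,2]>12)&(P[:,2]<22); h=at(428,256); X=P[m&(np.hypot(P[:,0]-h[0],P[:,1]-h[1])<300)]
img=np.zeros((384,512),np.uint8); Z=t["P"][...,2]; 
n,l,st,_=cv2.connectedComponentsWithStats(((Z>10)).astype(np.uint8)); k=l[int(350*.64),int(400*.64)]
Y=t["P"][(l==k)&(Z<24)]; print("slab",cv2.minAreaRect(Y[:,:2].astype(np.float32)))
Y=t["P"][(l==k)&(Z>150)&(Z<168)]; print("crosshead",cv2.minAreaRect(Y[:,:2].astype(np.float32)),Y.mean(0))
```

```text
jar [ 612.5 -291.8   65.7]
jar top 228 mean [ 611.8 -294.8   63.3] circ 612.9 -295.1 25.6 zmed 63.4 70.7
jar scene 182 mean [ 616.4 -298.5   61.2] circ 614.3 -299.4 26.1 zmed 61.4 66.0
green [ 650.2 -197.7   66.1]
green top 216 mean [ 652.1 -200.3   63.1] circ 653.4 -201.6 25.2 zmed 63.3 69.8
green scene 188 mean [ 659.3 -205.8   60.1] circ 655.1 -202.8 26.6 zmed 61.0 65.6
tin [ 441.2 -346.4   28.9]
tin top 466 mean [ 440.1 -347.8   27.3] circ 438.9 -348.7 38.5 zmed 27.4 37.0
tin scene 333 mean [ 447.1 -352.5   25. ] circ 444.7 -350.6 38.6 zmed 25.3 29.9
wash [ 746.3 -197.8  173.8]
wash top 119 mean [ 754.7 -198.9  172.9] circ 763.5 -202.2 27.4 zmed 159.8 210.2
wash scene 105 mean [ 759.6 -204.8  166.3] circ 765.6 -205.2 24.6 zmed 157.2 207.1
tall [500.7 322.9  96.8]
tall top 178 mean [503.  322.7  95.1] circ 503.3 323.1 21.0 zmed 95.3 100.7
tall scene 63 mean [509.9 318.5  91.4] circ 507.8 322.4 24.6 zmed 92.0 96.2
head [6.877e+02 3.000e-01 2.226e+02]
head top 288 mean [687.5  -1.8 221.4] circ 689.5 -2.4 24.8 zmed 222.0 226.9
head scene 165 mean [697.7  -8.9 217. ] circ 693.7 -5.9 25.4 zmed 218.8 223.2
knob [493.9 -37.2  64.9]
knob top 53 mean [494.8 -38.   66. ] circ 495.0 -37.7 11.6 zmed 65.6 71.9
knob scene 29 mean [500.4 -41.   63.5] circ 500.4 -40.9 12.8 zmed 63.7 68.2
slab ((596.5513916015625, -19.91455078125), (310.7821960449219, 171.22891235351562), 10.292391777038574)
crosshead ((689.5359497070312, -2.3906173706054688), (45.17063903808594, 165.40005493164062), 10.46315860748291) [6.85585095e+02 2.47259744e-01 1.60477136e+02]
```

View pics/crop.png

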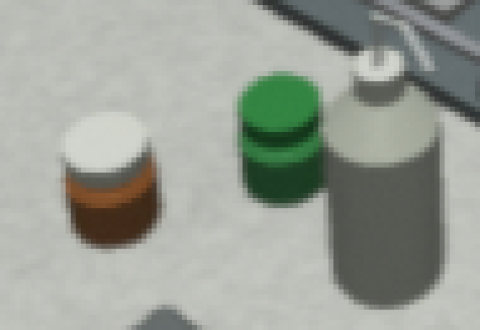

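The crop confirms it: the squat jar has amber glass and a white lid standing proud, and the look-alike beside it is entirely green. Its lid top at z≈63 and radius ≈25.5 match the description. The knob is 198 mm from the plunger axis, so the carriage stands at about 20 mm. The press yaw is about 10.4°.

First I turn the tool, then I travel.

Call:
send_rows([
  [[0, 0, 0, -0.85, 1], [0, 0, 0, -0.85, 1], [0, 0, 0, -0.85, 1], [0, 0, 0, -0.85, 1], [0, 0, 0, 0, 1]],
])

```text
time_s: 0.52
ee_pos: [130.4, 559.7, 213.5]
ee_rot: [-179.9, -0.0, -169.6]
force: [1.0, 1.0, 0.5]
gripper_width: 91.1
gripper_force: 0.0
```

Call:
send_rows([
  [[-0.32, -0.93, 0, 0, 1], [-0.32, -0.93, 0, 0, 1], [-0.32, -0.93, 0, 0, 1], [-0.32, -0.93, 0, 0, 1], [-0.32, -0.93, 0, 0, 1]],
])

```text
time_s: 0.93
ee_pos: [226.9, 386.6, 213.7]
ee_rot: [-180.0, -0.0, -169.9]
force: [1.3, 0.4, -0.3]
gripper_width: 91.4
gripper_force: 0.0
```

Call:
send_rows([
  [[-0.32, -0.93, 0, 0, 1], [-0.32, -0.93, 0, 0, 1], [-0.32, -0.93, 0, 0, 1], [-0.32, -0.93, 0, 0, 1], [-0.32, -0.93, 0, 0, 1]],
])

```text
time_s: 1.35
ee_pos: [323.0, 215.0, 214.0]
ee_rot: [180.0, 0.0, -169.9]
force: [0.8, 0.3, -1.1]
gripper_width: 91.4
gripper_force: 0.0
```

Call:
send_rows([
  [[-0.32, -0.93, 0, 0, 1], [-0.32, -0.93, 0, 0, 1], [-0.32, -0.93, 0, 0, 1], [-0.32, -0.93, 0, 0, 1], [-0.32, -0.93, 0, 0, 1]],
])

```text
time_s: 1.77
ee_pos: [419.2, 43.2, 214.0]
ee_rot: [180.0, 0.0, -169.9]
force: [-0.5, 0.7, -0.5]
gripper_width: 91.0
gripper_force: 0.0
```

Call:
send_rows([
  [[-0.32, -0.93, 0, 0, 1], [-0.32, -0.93, 0, 0, 1], [-0.32, -0.93, 0, 0, 1], [-0.32, -0.93, 0, 0, 1], [0, 0, 0, 0, 1]],
])

```text
time_s: 2.18
ee_pos: [498.9, -97.6, 213.5]
ee_rot: [-179.8, 0.1, -170.2]
force: [0.4, 0.2, -0.7]
gripper_width: 91.5
gripper_force: 0.0
```

Call:
send_rows([
  [[-0.32, -0.9, 0, 0, 1], [-0.32, -0.9, 0, 0, 1], [-0.32, -0.9, 0, 0, 1], [-0.32, -0.9, 0, 0, 1], [-0.32, -0.9, 0, 0, 1]],
])

```text
time_s: 2.6
ee_pos: [591.2, -258.9, 213.6]
ee_rot: [180.0, -0.0, -169.9]
force: [0.3, 0.1, 0.2]
gripper_width: 91.1
gripper_force: 0.0
```

Call:
send_rows([
  [[-0.32, -0.9, 0, 0, 1], [0, 0, 0, 0, 1], [0, 0, 0, 0, 1]],
])

```text
time_s: 2.85
ee_pos: [609.8, -291.9, 212.2]
ee_rot: [179.9, -0.1, -170.0]
force: [-0.5, 0.7, -0.5]
gripper_width: 91.3
gripper_force: 0.0
```

```bash
cat >> h.py <<'E'
def fit(P,c,r,z0,z1):
    C=P.reshape(-1,3); m=(np.hypot(C[:,0]-c[0],C[:,1]-c[1])<r)&(C[:,2]>z0)&(C[:,2]<z1); X=C[m]
    if len(X)<5: return len(X)
    (x,y),R=cv2.minEnclosingCircle(X[:,:2].astype(np.float32)); return len(X),X.mean(0).round(1),round(x,1),round(y,1),round(R,1)
def to(x,y,z):
    s=env.state(); w=np.radians(s["ee_rot"][2]); d=np.array([x,y,z])-s["ee_pos"]
    tx=np.array([np.cos(w),np.sin(w),0]); ty=np.array([np.sin(w),-np.cos(w),0])
    print("units",(np.array([d@tx,d@ty,-d[2]])/40).round(3), s["ee_pos"].round(1), s["ee_rot"][2].round(2), s["qpos"].round(0))
E
python3 - <<'E'
from h import *
f=env.grab_frame("wrist"); P=cloud(f); np.save("pics/w1.npy",P)
cv2.imwrite("pics/w1.png",f["pixels"][...,::-1])
print(fit(P,(613,-296),40,58,70)); to(613,-296,214)
E
```

```text
(1483, array([ 610.2, -297.6,   62. ]), 610.8, -297.5, 25.0)
units [-0.065 -0.149 -0.029] [ 609.4 -290.6  212.8] -169.87 [ -26.   28.   75.    0.   77. -127.]
```

View pics/w1.png

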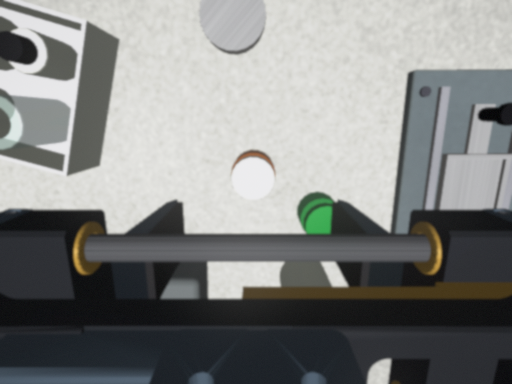

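The wrist view shows the jar lid at (252,175) between the finger lines and the green jar to the right at (317,213). The wrist fit of (610.8,-297.5), radius 25.0, agrees with the top view. I descend now.

Call:
send_rows([
  [[-0.02, -0.17, 0, 0, 1], [0, 0, 0.8, 0, 1], [0, 0, 0.8, 0, 1], [0, 0, 0.8, 0, 1], [0, 0, 0.8, 0, 1]],
])

```text
time_s: 3.32
ee_pos: [611.5, -296.3, 85.8]
ee_rot: [-180.0, 0.1, -169.7]
force: [-0.3, -0.2, -0.9]
gripper_width: 91.1
gripper_force: 0.0
```

Call:
send_rows([
  [[0, 0, 0.5, 0, 1], [0, 0, 0.5, 0, 1], [0, 0, 0.4, 0, 1], [0, 0, 0.3, 0, 1], [0, 0, 0, 0, 1]],
])

```text
time_s: 3.73
ee_pos: [610.1, -295.8, 15.8]
ee_rot: [179.8, -0.2, -169.7]
force: [0.3, -0.4, 0.6]
gripper_width: 90.7
gripper_force: 0.0
```

Call:
send_rows([
  [[0, 0, 0, 0, 1], [0, 0, 0, 0, 1]],
])

```text
time_s: 3.9
ee_pos: [612.6, -297.6, 19.4]
ee_rot: [-179.9, 0.1, -169.7]
force: [-0.1, -0.6, 0.5]
gripper_width: 91.2
gripper_force: 0.0
```

Call:
send_rows([
  [[0, 0, 0.1, 0, 1], [0, 0, 0, 0, 0.7], [0, 0, 0, 0, 0.5], [0, 0, 0, 0, 0.5], [0, 0, 0, 0, 0.5]],
], squeeze=15)

```text
time_s: 4.32
ee_pos: [611.9, -297.6, 14.2]
ee_rot: [-180.0, 0.0, -169.7]
force: [-0.1, -0.3, 0.4]
gripper_width: 67.3
gripper_force: 0.0
```

Call:
send_rows([
  [[0, 0, 0, 0, 0.5], [0, 0, 0, 0, 0.5], [0, 0, 0, 0, 0.5], [0, 0, 0, 0, 0.5], [0, 0, 0, 0, 0.5]],
])

```text
time_s: 4.73
ee_pos: [611.8, -297.5, 14.0]
ee_rot: [180.0, 0.0, -169.7]
force: [-0.5, 0.9, 1.4]
gripper_width: 53.6
gripper_force: 15.0
```

Call:
send_rows([
  [[0, 0, -0.3, 0, 0.5], [0, 0, -0.7, 0, 0.5], [0, 0, -0.8, 0, 0.5], [0, 0, -0.8, 0, 0.5], [0, 0, -0.8, 0, 0.5]],
])

```text
time_s: 5.15
ee_pos: [611.5, -297.4, 151.9]
ee_rot: [180.0, -0.0, -169.7]
force: [0.4, -0.2, -0.5]
gripper_width: 53.8
gripper_force: 15.0
```

Run:
```python
from h import *
P=np.load("pics/w1.npy"); t=np.load("pics/top0.npz")["P"]; w=np.load("pics/scene0.npz")["P"]
for n,C in(("w",P),("top",t)):
    C=C.reshape(-1,3); e=np.array([np.cos(np.radians(10.4)),np.sin(np.radians(10.4))]); o=np.array([689.5,-2.4])
    q=C[:,:2]-o; a=q@e; b=q@np.array([-e[1],e[0]])
    m=(a>-170)&(a<-60)&(abs(b)<45)&(C[:,2]>23.5)&(C[:,2]<45)
    print(n,m.sum(),a[m].min(),a[m].max(),b[m].min(),b[m].max())
    m=(abs(b+0)<120)&(a>-300)&(a<-60)&(C[:,2]>12)&(C[:,2]<22)
    print(n,"slab",m.sum(),np.percentile(a[m],[0,1]),np.percentile(b[m],[0,1,99,100]))
    print(fit(C,(494.9,-38),30,58,75))
to(581.3,-22.3,150)
```

```text
w 3696 -169.10884184256727 -80.67402765027673 -44.96159071683481 44.96386828737285
w slab 8676 [-251.58778878 -250.12491453] [-86.81295084 -85.91601341  42.44763744  62.99862069]
(290, array([495.2, -45.9,  63.2]), 493.6, -40.6, 12.0)
top 760 -169.75780808904204 -60.73588925189965 -44.91348407221725 44.959798595443935
top slab 2137 [-250.10469623 -248.96331002] [-85.07901039 -83.7951133   84.28450446  85.253389  ]
(53, array([494.8, -38. ,  66. ]), 495.0, -37.7, 11.6)
units [-0.484  6.902  0.048] [ 611.5 -297.4  151.9] -169.73 [ -27.   30.   80.   -0.   70. -127.]
```

Call:
send_rows([
  [[-0.06, 0.6, 0, 0, 0.5], [-0.06, 0.8, 0, 0, 0.5], [-0.06, 0.8, 0, 0, 0.5], [-0.06, 0.8, 0, 0, 0.5], [-0.06, 0.8, 0, 0, 0.5]],
])

```text
time_s: 5.57
ee_pos: [596.1, -144.6, 150.7]
ee_rot: [-180.0, 0.0, -169.8]
force: [0.4, -0.4, -1.3]
gripper_width: 53.4
gripper_force: 15.0
```

Call:
send_rows([
  [[-0.06, 0.8, 0, 0, 0.5], [-0.06, 0.8, 0, 0, 0.5], [-0.06, 0.8, 0, 0, 0.5], [0, 0.7, 0, 0, 0.5], [0, 0, 0, 0, 0.5]],
])

```text
time_s: 5.98
ee_pos: [580.3, -17.9, 150.7]
ee_rot: [179.9, -0.0, -169.5]
force: [0.3, 0.8, -0.2]
gripper_width: 53.6
gripper_force: 15.0
```

Run:
```python
from h import *
f=env.grab_frame("wrist"); P=cloud(f); np.save("pics/w2.npy",P)
cv2.imwrite("pics/w2.png",f["pixels"][...,::-1])
print(fit(P,(494.9,-38),30,58,75)); to(581,-23,90)
```

```text
(653, array([493.4, -39. ,  65. ]), 493.3, -39.1, 11.9)
units [ 0.013 -0.068  1.519] [581.  -20.2 150.7] -169.52 [  -3.   21.   94.    0.   64. -104.]
```

View pics/w2.png

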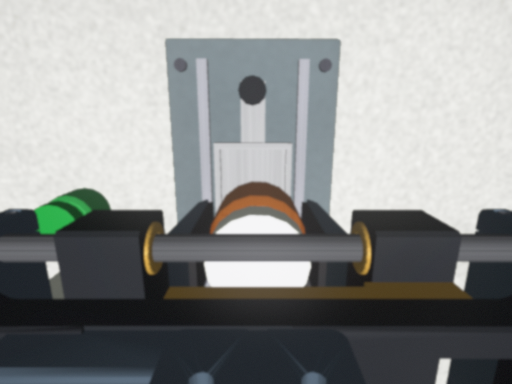

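The wrist view shows the held jar at (258,235) lined up above the nest at (253,170), with the knob at (252,90). From the knob fit, the nest centre is at about (580,-23).

Call:
send_rows([
  [[0.03, -0.07, 0.5, 0, 0.5], [0, 0, 0.7, 0, 0.5], [0, 0, 0.7, 0, 0.5], [0, 0, 0.3, 0, 0.5], [0, 0, 0.2, 0, 0.5]],
])

```text
time_s: 6.45
ee_pos: [579.8, -26.5, 52.2]
ee_rot: [180.0, -0.2, -169.8]
force: [0.2, -0.2, -0.9]
gripper_width: 53.6
gripper_force: 15.0
```

Call:
send_rows([
  [[0, 0, 0.1, 0, 0.5], [0, 0, 0.1, 0, 0.5], [0, 0, 0, 0, 0.5], [0, 0, 0, 0, 0.5]],
])

```text
time_s: 6.78
ee_pos: [581.5, -25.7, 46.8]
ee_rot: [-180.0, 0.1, -169.7]
force: [-0.2, -0.5, -0.9]
gripper_width: 53.7
gripper_force: 15.0
```

Call:
send_rows([
  [[0, 0.05, 0, 0, 0.5], [0, 0, 0, 0, 0.5], [0, 0, 0, 0, 0.5]],
])

```text
time_s: 7.03
ee_pos: [580.7, -23.3, 46.5]
ee_rot: [-180.0, 0.1, -169.7]
force: [0.4, -0.1, -1.0]
gripper_width: 53.3
gripper_force: 15.0
```

Call:
send_rows([
  [[0, 0, 0.05, 0, 0.5], [0, 0, 0.05, 0, 0.5], [0, 0, 0, 0, 0.5], [0, 0, 0, 0, 0.5]],
])

```text
time_s: 7.37
ee_pos: [580.3, -23.5, 41.7]
ee_rot: [180.0, -0.0, -169.7]
force: [0.3, 0.1, -1.1]
gripper_width: 53.6
gripper_force: 15.0
```

Call:
send_rows([
  [[0, 0, 0.03, 0, 0.5], [0, 0, 0, 0, 0.5], [0, 0, 0, 0, 0.5]],
])

```text
time_s: 7.62
ee_pos: [580.4, -23.5, 40.6]
ee_rot: [180.0, -0.0, -169.7]
force: [0.9, 0.2, -1.0]
gripper_width: 53.3
gripper_force: 15.0
```

Call:
send_rows([
  [[0, 0, 0.03, 0, 0.5], [0, 0, 0, 0, 0.5], [0, 0, 0, 0, 0.5]],
])

```text
time_s: 7.87
ee_pos: [580.8, -23.5, 40.0]
ee_rot: [-180.0, 0.1, -169.7]
force: [0.2, -0.5, 1.6]
gripper_width: 53.9
gripper_force: 15.0
```

The force went from -1 to +1.6 N, so the jar is resting on the nest floor. I release it.

Call:
send_rows([
  [[0, 0, 0, 0, 0.75], [0, 0, 0, 0, 0.85], [0, 0, 0, 0, 0.85], [0, 0, 0, 0, 0.85], [0, 0, 0, 0, 0.85]],
])

```text
time_s: 8.28
ee_pos: [580.4, -23.5, 39.4]
ee_rot: [180.0, -0.0, -169.7]
force: [-0.7, 0.2, 0.5]
gripper_width: 77.2
gripper_force: 0.0
```

Call:
send_rows([
  [[0, 0, -0.3, 0, 0.85], [0, 0, -0.7, 0, 0.85], [0, 0, -0.8, 0, 0.85], [0, 0, -0.8, 0, 0.85], [0, 0, 0, 0, 0.85]],
])

```text
time_s: 8.7
ee_pos: [584.4, -23.7, 150.1]
ee_rot: [-179.8, 0.7, -169.7]
force: [1.0, 0.7, 0.9]
gripper_width: 77.6
gripper_force: 0.0
```

Call:
send_rows([
  [[0.8, 0, 0, 0, 0], [0.8, 0, 0, 0, 0], [0.8, 0, 0, 0, 0], [0.8, 0, 0, 0, 0], [0, 0, 0, 0, 0]],
])

```text
time_s: 9.12
ee_pos: [447.5, -46.4, 142.5]
ee_rot: [179.9, -0.4, -169.8]
force: [-0.7, -0.1, -1.1]
gripper_width: 47.0
gripper_force: 0.0
```

Run:
```python
from h import *
f=env.grab_frame("top"); P=cloud(f)
print("jar",fit(P,(580,-23),45,75,105),"knob",fit(P,(494.9,-38),30,58,75)); to(460,-45,45)
g=env.grab_frame("scene"); S=cloud(g); print("jar s",fit(S,(583,-26),45,75,105))
cv2.imwrite("pics/s2.png",cv2.resize(g["pixels"][190:290,170:310,::-1],(700,500),interpolation=3))
```

```text
jar (239, array([581. , -23. ,  89.6]), 581.7, -23.5, 25.0) knob 0
units [-0.22  -0.003  2.455] [451.3 -46.4 143.2] -169.79 [  -7.   11.  111.    0.   58. -108.]
jar s (145, array([587.8, -27.9,  85.4]), 584.1, -25.5, 26.3)
```

View pics/s2.png

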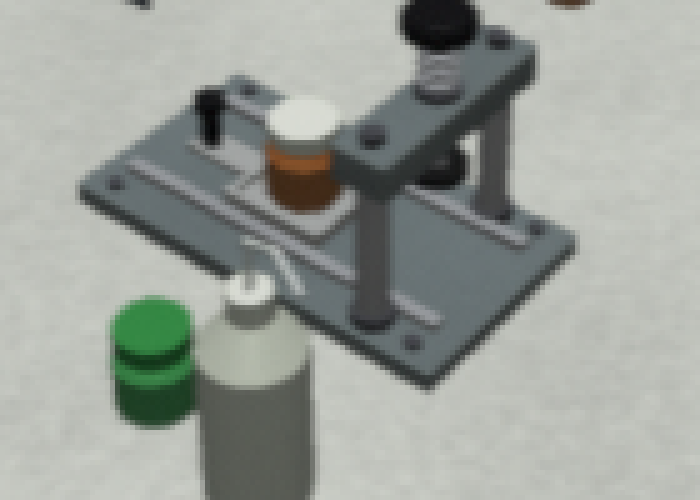

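The crop shows the jar upright in the nest with its lid still proud (top z≈89.6 = 26+63). Next I lower the shut fingers behind the knob and push the carriage.

Call:
send_rows([
  [[0, 0, 0.6, 0, 0], [0, 0, 0.7, 0, 0], [0, 0, 0.6, 0, 0], [0, 0, 0.4, 0, 0], [0, 0, 0.15, 0, 0]],
])

```text
time_s: 9.63
ee_pos: [454.3, -46.0, 43.1]
ee_rot: [179.9, -0.2, -169.7]
force: [-0.1, 0.2, 0.5]
gripper_width: 5.7
gripper_force: 0.0
```

Call:
send_rows([
  [[0, 0, 0, 0, 0], [0, 0, 0, 0, 0], [-0.1, 0, 0, 0, 0], [-0.1, 0, 0, 0, 0], [-0.1, 0, 0, 0, 0]],
])

```text
time_s: 10.05
ee_pos: [467.3, -44.2, 46.5]
ee_rot: [-180.0, 0.1, -169.7]
force: [-2.1, -0.2, 1.1]
gripper_width: 0.4
gripper_force: 0.8
```

Call:
send_rows([
  [[-0.1, 0, 0, 0, 0], [-0.15, 0, 0, 0, 0], [-0.2, 0, 0, 0, 0], [-0.2, 0, 0, 0, 0], [-0.2, 0, 0, 0, 0]],
])

```text
time_s: 10.47
ee_pos: [500.6, -37.9, 45.6]
ee_rot: [180.0, 0.0, -169.7]
force: [-2.6, -0.2, 0.7]
gripper_width: 0.4
gripper_force: 1.1
```

Call:
send_rows([
  [[-0.2, 0, 0, 0, 0], [-0.2, 0, 0, 0, 0], [-0.2, 0, 0, 0, 0], [-0.2, 0, 0, 0, 0], [-0.2, 0, 0, 0, 0]],
])

```text
time_s: 10.88
ee_pos: [539.9, -30.7, 45.5]
ee_rot: [180.0, -0.0, -169.7]
force: [-2.7, 0.5, 1.4]
gripper_width: 0.5
gripper_force: 1.1
```

Call:
send_rows([
  [[-0.2, 0, 0, 0, 0], [-0.15, 0, 0, 0, 0], [-0.15, 0, 0, 0, 0], [-0.1, 0, 0, 0, 0], [-0.1, 0, 0, 0, 0]],
])

```text
time_s: 11.3
ee_pos: [566.9, -25.8, 45.4]
ee_rot: [180.0, -0.0, -169.7]
force: [-3.1, 1.2, 1.1]
gripper_width: 0.5
gripper_force: 1.0
```

Call:
send_rows([
  [[-0.05, 0, 0, 0, 0], [-0.05, 0, 0, 0, 0], [-0.05, 0, 0, 0, 0]],
])

```text
time_s: 11.55
ee_pos: [572.4, -24.9, 45.4]
ee_rot: [180.0, -0.0, -169.7]
force: [-0.9, 0.9, 0.1]
gripper_width: 0.9
gripper_force: 0.9
```

Call:
send_rows([
  [[-0.05, 0, 0, 0, 0], [-0.05, 0, 0, 0, 0], [0, 0, 0, 0, 0]],
])

```text
time_s: 11.8
ee_pos: [574.4, -24.4, 45.3]
ee_rot: [180.0, -0.3, -169.7]
force: [-5.6, -0.2, 3.6]
gripper_width: 0.6
gripper_force: 3.1
```

Call:
send_rows([
  [[-0.05, 0, 0, 0, 0], [-0.05, 0, 0, 0, 0], [0, 0, 0, 0, 0]],
])

```text
time_s: 12.05
ee_pos: [574.6, -24.4, 45.2]
ee_rot: [179.9, -0.7, -169.7]
force: [-14.1, -3.2, 9.1]
gripper_width: 0.7
gripper_force: 7.1
```

The arm is at the stop: position steady at 574.6, as expected, with the force rising. I back off, rise and go over the plunger head.

Call:
send_rows([
  [[0.2, 0, 0, 0, 0], [0.7, 0, 0, 0, 0], [0.5, 0, 0, 0, 0], [0, 0, -0.7, 0, 0], [0, 0, -0.9, 0, 0]],
])

```text
time_s: 12.47
ee_pos: [522.5, -33.7, 107.8]
ee_rot: [179.9, -0.3, -169.8]
force: [1.6, 0.4, 0.2]
gripper_width: 0.5
gripper_force: 0.0
```

Call:
send_rows([
  [[0, 0, -0.9, 0, 0], [0, 0, -0.9, 0, 0], [0, 0, -0.9, 0, 0], [0, 0, -0.9, 0, 0], [0, 0, 0, 0, 0]],
])

```text
time_s: 12.88
ee_pos: [530.0, -34.1, 261.8]
ee_rot: [-179.7, 1.0, -169.7]
force: [1.3, -0.6, -0.3]
gripper_width: 0.4
gripper_force: 0.0
```

Run:
```python
from h import *
f=env.grab_frame("top"); P=cloud(f); w=cloud(env.grab_frame("wrist")); S=cloud(env.grab_frame("scene"))
for n,C in(("top",P),("w",w),("s",S)): print(n,"knob",fit(C,(603,-18.5),30,58,72),"head",fit(C,(690,-3),40,212,235),"jar",fit(C,(690,-3),30,80,93))
to(690,-2.8,250)
```

```text
top knob (14, array([605.3, -11.6,  66.4]), 606.5, -12.6, 7.7) head (284, array([687.8,  -1.8, 221.5]), 689.6, -2.4, 24.9) jar (34, array([670.4,  -6.1,  87.9]), 677.1, -4.7, 19.5)
w knob (35, array([601. , -22.3,  64.6]), 601.7, -22.2, 10.9) head 0 jar (18, array([667.3, -10.2,  86.6]), 668.1, -10.0, 4.7)
s knob (12, array([603.1, -25.2,  63.9]), 603.9, -23.0, 10.5) head (135, array([696.1,  -7.4, 218.9]), 693.6, -5.5, 25.0) jar (68, array([704.8, -13.6,  85.8]), 695.5, -7.7, 23.5)
units [-4.18   0.027  0.092] [525.7 -33.6 253.7] -169.75 [  -5.   13.   92.   -0.   75. -105.]
```

Call:
send_rows([
  [[-0.5, 0, 0, 0, 0], [-0.8, 0, 0, 0, 0], [-0.8, 0, 0, 0, 0], [-0.8, 0, 0, 0, 0], [-0.8, 0, 0, 0, 0]],
])

```text
time_s: 13.45
ee_pos: [671.8, -6.9, 251.1]
ee_rot: [180.0, -0.2, -169.7]
force: [-0.1, -0.0, 0.7]
gripper_width: 0.3
gripper_force: 0.0
```

Call:
send_rows([
  [[-0.48, 0.03, 0, 0, 0], [0, 0, 0, 0, 0], [0, 0, 0.3, 0, 0], [0, 0, 0, 0, 0], [0, 0, 0, 0, 0]],
])

```text
time_s: 13.87
ee_pos: [688.3, -2.7, 239.6]
ee_rot: [180.0, -0.2, -169.7]
force: [-1.1, -0.2, -0.6]
gripper_width: 0.9
gripper_force: 0.0
```

Call:
send_rows([
  [[0, 0, 0.2, 0, 0], [0, 0, 0.15, 0, 0], [0, 0, 0.1, 0, 0], [0, 0, 0.05, 0, 0], [0, 0, 0, 0, 0]],
])

```text
time_s: 14.28
ee_pos: [689.0, -2.6, 221.4]
ee_rot: [180.0, -0.1, -169.7]
force: [-2.3, 0.3, 0.8]
gripper_width: 0.4
gripper_force: 1.1
```

Call:
send_rows([
  [[0, 0, 0.06, 0, 0], [0, 0, 0.06, 0, 0], [0, 0, 0.06, 0, 0], [0, 0, 0.06, 0, 0], [0, 0, 0, 0, 0]],
])

```text
time_s: 14.7
ee_pos: [689.5, -2.6, 212.8]
ee_rot: [-180.0, 0.0, -169.7]
force: [-3.6, -0.4, 5.4]
gripper_width: 0.4
gripper_force: 2.9
```

Call:
send_rows([
  [[0, 0, 0.06, 0, 0], [0, 0, 0.06, 0, 0], [0, 0, 0, 0, 0], [0, 0, 0, 0, 0]],
])

```text
time_s: 15.03
ee_pos: [689.5, -2.6, 208.8]
ee_rot: [-180.0, 0.1, -169.7]
force: [-3.5, 0.8, 8.6]
gripper_width: 0.2
gripper_force: 4.4
```

Call:
send_rows([
  [[0, 0, 0.06, 0, 0], [0, 0, 0, 0, 0], [0, 0, 0, 0, 0], [0, 0, 0, 0, 0]],
])

```text
time_s: 15.37
ee_pos: [689.6, -2.6, 207.3]
ee_rot: [-180.0, 0.1, -169.7]
force: [-4.6, -0.1, 11.7]
gripper_width: 0.2
gripper_force: 5.7
```

Call:
send_rows([
  [[0, 0, 0.06, 0, 0], [0, 0, 0, 0, 0], [0, 0, 0, 0, 0], [0, 0, 0, 0, 0]],
])

```text
time_s: 15.7
ee_pos: [689.6, -2.6, 207.3]
ee_rot: [-179.9, 0.2, -169.7]
force: [-6.9, -0.3, 19.4]
gripper_width: 0.7
gripper_force: 9.6
```

Call:
send_rows([
  [[0, 0, 0.06, 0, 0], [0, 0, 0, 0, 0], [0, 0, 0, 0, 0], [0, 0, 0, 0, 0]],
])

```text
time_s: 16.03
ee_pos: [689.6, -2.6, 207.2]
ee_rot: [-179.9, 0.3, -169.7]
force: [-9.4, -0.2, 28.0]
gripper_width: 0.4
gripper_force: 13.5
```

Call:
send_rows([
  [[0, 0, -0.1, 0, 0], [0, 0, -0.2, 0, 0], [0, 0, -0.2, 0, 0], [0, 0, -0.4, 0, 0], [0, 0, -0.4, 0, 0]],
])

```text
time_s: 16.45
ee_pos: [689.8, -2.3, 251.2]
ee_rot: [180.0, -0.1, -169.7]
force: [0.1, -0.3, -0.6]
gripper_width: 0.6
gripper_force: 0.0
```

Call:
send_rows([
  [[0.6, 0, -0.2, 0, 0], [0.9, 0, 0, 0, 0], [0.9, 0, 0, 0, 0], [0.9, 0, 0, 0, 0], [0.9, 0, 0, 0, 0]],
])

```text
time_s: 16.87
ee_pos: [523.1, -32.5, 259.1]
ee_rot: [180.0, 0.0, -169.7]
force: [0.5, -0.5, 0.8]
gripper_width: 0.2
gripper_force: 0.0
```

Call:
send_rows([
  [[0.7, 0, 0, 0, 0], [0.5, 0, 0, 0, 0], [0, 0, 0, 0, 0], [0, 0, 0, 0, 0]],
])

```text
time_s: 17.2
ee_pos: [477.3, -41.1, 260.2]
ee_rot: [-180.0, 0.1, -169.8]
force: [0.9, -0.7, 0.1]
gripper_width: 0.4
gripper_force: 0.0
```

Run:
```python
from h import *
T=env.grab_frame("top"); g=env.grab_frame("scene"); P=cloud(T); S=cloud(g)
S0=np.load("pics/scene0.npz")["P"]; T0=np.load("pics/top0.npz")["P"]
for n,C in(("top",P),("s",S),):
    print(n,"knob",fit(C,(603,-18.5),20,58,72),"head",fit(C,(690,-3),40,200,235))
m=(np.hypot(S[...,0]-694,S[...,1]+6)<30)&(S[...,2]>70)&(S[...,2]<95); print("lid z pct",np.percentile(S[m][:,2],[10,50,90]))
for nm,c,a,b in(("green",(653,-202),50,80),("tin",(440,-348),18,40),("wash",(763,-202),150,230),("tall",(503,323),85,105)):
    print(nm,fit(T0,c,45,a,b)[2:],fit(P,c,45,a,b)[2:])
cv2.imwrite("pics/s3.png",cv2.resize(g["pixels"][180:280,190:310,::-1],(720,600),interpolation=3))
print(env.state()["time_s"])
```

```text
top knob (52, array([603.1, -18.1,  66.2]), 603.3, -18.1, 11.6) head (289, array([687.6,  -1.9, 221.3]), 689.7, -2.2, 25.0)
s knob (13, array([602.9, -25.5,  63.4]), 602.4, -23.9, 9.8) head (168, array([698. ,  -9.2, 216.8]), 694.0, -5.4, 25.0)
lid z pct [72.50917136 79.52315731 81.60931956]
green (653.4, -201.6, 25.2) (652.9, -202.3, 24.8)
tin (438.9, -348.7, 38.5) (438.7, -348.4, 38.2)
wash (771.6, -203.6, 35.6) (771.0, -203.5, 35.6)
tall (503.3, 323.1, 21.0) (503.5, 323.8, 21.0)
17.3
```

View pics/s3.png

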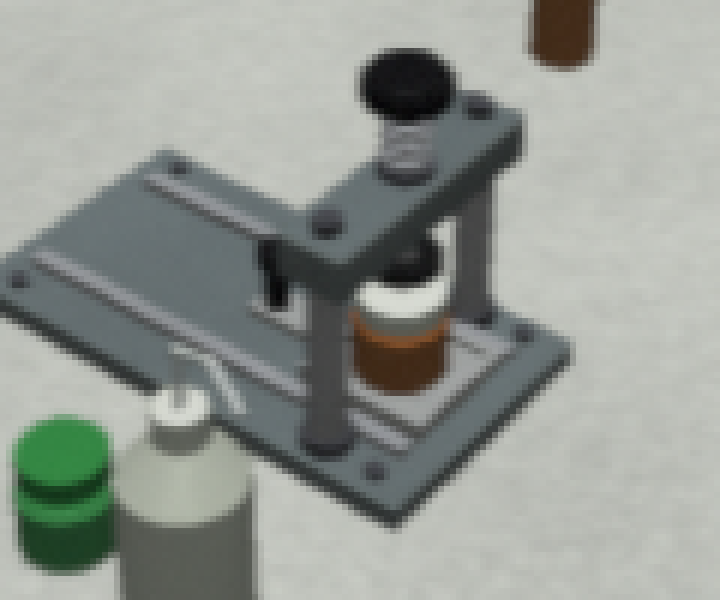

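The crop shows the jar upright under the plunger with its lid seated at (403,300) and the head back up at (407,80). The knob is 88 mm from the axis, so the carriage is home. The lid top reads about 7 mm lower than before, and the bystanders I measured haven't moved. I'm handing in.

```bash
python3 -c "
from workcell import env
print(env.job_done())"
```

```text
the job is handed in; nothing more can be done
None
```

The jar is in the press with its lid snapped on, the carriage is fully home, the plunger head has sprung back up, and the job was handed in at about 17 s; the tin, tall jar, wash bottle and green jar have not moved (beaker and spatula not re-measured).

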